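Bring the tripped twin-tank melter back on

TASK

The melter's cut-out has tripped: press its red reset button in fully home, then switch on the green mains rocker, and last switch on the orange heat rocker on the side of the tank that has its lid on. Only press, lift nothing: the open empty tank must never be heated, and the dials, the tanks, the lid and the things on the counter stay as they are.

Things in the scene. Friction and masses are not known exactly. Their poses are not given: they have to be found in the camera images.
- melter: Stainless two-tank melter, fixed, 340 deep (x) x 410 wide (y) x 120 mm high at its deck. Origin: centre of its underside; x away from the operator (robot), y to the operator's left, z up. Wells at y +98 (left) and -98 mm (right). Along its near side a grey control console slopes 15 degrees down towards the operator, from 120 mm high at the deck to 94 mm at the front.
- console_mid (a point): Middle of the sloping console's surface, 122 mm in front of the melter's centre, 107 mm up; axes as the melter's. Controls in one row across it, from the operator's left (y, mm): black dial +165, orange left heat rocker +100, red reset button +35, green mains rocker -35, orange right heat rocker -100, black dial -165. Each heat rocker serves the tank behind it on its side.
- reset (a joint): Travel of the reset button: 0 = popped out (tripped, as it starts), 0.006 m = fully in. About 4 N moves it; it has no return spring and stays where it is left.
- reset_top (a point): Centre of the top of the red reset button, a 13 mm round plunger in a dark 21 mm nut 3 mm high. It stands 12 mm above the console popped out and 6 mm above it when in. z is the console's outward normal, y across the console to the operator's left.
- mains (a joint): Green mains rocker. 0 = off (as it starts), 0.36 rad = fully on. Stiff and without a spring: it stays where it is left, so it must be pressed right home. About 4 N down on the raised white-dot half moves it. Fully on, that half lies flat 4 mm above the console; the bezel stands only 2 mm.
- mains_press (a point): Green mains rocker, 31 mm long up the slope, 23 wide, bezel 38 x 30 mm. Off, its far half lies flat and its near half (white dot, to press for ON) sticks up. This point: top of the near half, 12 mm from the pivot, 8.4 mm above the console, sinking 4.4 mm as it goes on. Off, its z is the console's outward normal, y the operator's left, x up the slope.
- heat_left (a joint): Orange heat rocker of the left tank. 0 = off (as it starts), 0.36 rad = fully on. Stiff and without a spring: it stays where it is left, so it must be pressed right home. About 4 N down on the raised white-dot half moves it. Fully on, that half lies flat 4 mm above the console; the bezel stands only 2 mm.
- heat_left_press (a point): Orange left heat rocker, 31 mm long up the slope, 23 wide, bezel 38 x 30 mm. Off, its far half lies flat and its near half (white dot, to press for ON) sticks up. This point: top of the near half, 12 mm from the pivot, 8.4 mm above the console, sinking 4.4 mm as it goes on. Off, its z is the console's outward normal, y the operator's left, x up the slope.
- heat_right (a joint): Orange heat rocker of the right tank. 0 = off (as it starts), 0.36 rad = fully on. Stiff and without a spring: it stays where it is left, so it must be pressed right home. About 4 N down on the raised white-dot half moves it. Fully on, that half lies flat 4 mm above the console; the bezel stands only 2 mm.
- heat_right_press (a point): Orange right heat rocker, 31 mm long up the slope, 23 wide, bezel 38 x 30 mm. Off, its far half lies flat and its near half (white dot, to press for ON) sticks up. This point: top of the near half, 12 mm from the pivot, 8.4 mm above the console, sinking 4.4 mm as it goes on. Off, its z is the console's outward normal, y the operator's left, x up the slope.
- dial_left_mark (a point): Rim mark on top of the left thermostat dial, a black knob 38 mm across, 20 mm high, which turns freely about the console's normal and is already set. The mark lies 17 mm from its axis.
- dial_right_mark (a point): The same on the right thermostat dial.
- lid: Flat metal lid with a black knob, 208 x 158 mm, top of the knob 32 mm above its origin. Rests loosely on one of the two tanks and so shows which is covered. Origin at the centre of the underside of its plate, 123 mm above the counter.
- tank_covered: Loose steel tank under the lid, rim 212 x 162 mm, 83 mm deep, hung by its rim in the left or the right well of the melter. Origin at the centre of its underside, 40 mm above the counter.
- tank_empty: The other loose steel tank, the same, open and empty, in the other well.
- spare_lid: Second lid like the first, lying on the counter to the operator's right of the melter. Origin at the centre of the underside of its plate, 6 mm above the counter.
- cup: White paper cup, 82 mm across the rim, 95 mm high, standing on the counter beside the melter's console on the operator's left. Origin at the centre of its underside.
- mould: White silicone mould block 160 x 85 x 26 mm with eight silvery castings, on the counter to the operator's left of the melter. Origin at the centre of its underside.
- spatula: Spatula 235 mm long, wooden handle 100 x 24 x 16 mm and flat steel blade, lying on the counter between the robot and the melter, along the console. Origin on its underside near the middle; the blade points along its x axis.

How it is judged:
By the outcome, as a careful person would: the job done as asked, in the order asked, and still so for the second after the job is handed in, with the robot touching nothing.
It also fails if it takes over 42 s, if anything falls off the work surface, if the arm or the gripper's body presses on something with over 40 N, if the wrist force passes 120 N, or if a joint passes its speed limit or range.

ROBOT

A 6-joint arm with a two-finger parallel gripper is mounted at the origin on the work surface. World frame = base frame: x ahead of the robot, y to its left, z up, the work surface at z = 0. Lengths are in m, angles in rad, forces in N, time in s.
With the tool pointing down it reaches from about 0.35 to 0.775 m from the base axis. Payload 7.3 kg.
Tool frame: the origin (TCP) lies on the centre line of the jaws, within the pads' length; the fingertips stand 11 mm ahead of it and the grasp point (between the pads) lies 8 mm behind it; z points along the fingers, y is the direction in which the jaws open and shut (so a half turn about z gives the same grasp; the last joint's range is limited). The gripper opens to 92 mm and grips with 3 to 60 N. Pads are 19 mm wide; open, the fingers measure 130 mm over their backs; the gripper's body (75 mm by 190 mm) begins 47 mm behind the grasp point.
Start: joints at [-1.382, 0.342, 1.524, -0, 1.275, -0.146], TCP at [0.173, -0.496, 0.211] pointing down, gripper open.
Joint ranges: [-2.53, 2.53], [-0.77, 2.02], [0.04, 2.7], [-1, 4.14], [0.28, 2.66], [-3.11, 3.11]. Speed limits (rad/s): [2.57, 2.57, 3.14, 3.14, 3.14, 3.14].

INTERFACE

Orientations are given as [roll, pitch, yaw] about the fixed x, y, z axes, in that order (R = Rz(yaw) Ry(pitch) Rx(roll)).
In Python, from cell import robot gives the robot as it stands.
- The arm moves only by the tool jog_arm, never from a script. Its argument "deltas" is one flat list of numbers, 6 for each row, row after row: the shift along the world's x, y, z in units of 0.1 m (1.0 is 0.1 m), then the turn, a rotation vector about the world's x, y, z in units of 90 degrees (1.0 is 90 degrees). A call has 1 to 5 rows; each row is the pose to reach, as a shift and turn from the pose commanded when the call began; what a row does not reach only later rows make up. A row lasts 1/12 s, in which the tool goes at most 41.7 mm and 7.16 degrees, less where a joint would pass 70% of its speed; a pose out of reach is approached as far as the arm can. A call with a number of a shift or a turn outside -1 to 1 is refused whole. A call with a gripper value outside its range is refused whole. "claw" is the opening, from 0 (shut) to 1 (fully open), set as the call begins (left out, the last holds). The fingers move at their own pace and stop on an object; "newtons" is the grip in N (left out, the last holds). Time passes only in rows, so rows that repeat a pose let the fingers close. It gives the time, the measured TCP pose, the force and the opening at its end, in the units of the state.
- robot.observe(): the state, without advancing time (a new reading comes with each control period).
- robot.read_camera(name): name is "scene" or "side" or "wrist"; returns the picture (400x640x3 uint8, red, green, blue); there is no depth.
- robot.camera_params(name): a dict with "fx", "fy", "cx", "cy" (pixels), "R" (3x3) and "t" (3): a world point X has camera coordinates R X + t. Camera axes: x right, y down, z forward; pixel columns grow to the right and rows downward; lengths in m; the calibration is good to about 2 mm. The wrist camera is an equidistant fisheye: a pixel r from the principal point sees the ray r / f radians off the axis. A picture is of the moment at which its call begins: read the wrist's pose just before it. camera_params takes no time and is no camera call; for the wrist camera it gives the pose at the moment of the call.
- robot.hand_in(): hands the job in, once; it reports no verdict.
The state is a dict: "time": time; "qpos": joint angles; "qvel": joint speeds; "joint_efforts": joint torques, N m; "tool_pos": TCP position; "tool_rot": TCP orientation; "contact_force": force on the tool from outside, world axes, zero at the start; "torque": the same for the moment, N m; "opening": finger opening in m.
Only numpy, scipy, OpenCV 4.12 (cv2) and the standard library are available. Lean on these libraries where they do the work, as an engineer would, in place of code of your own. Each camera call takes 0.05 s, during which the arm holds its last target. There are 200 camera calls.

## Working session

There is one attempt and no reset: what is moved stays moved. The work goes in short steps, Python scripts to look and compute and a tool call to move; the robot and the scene stay as the last step left them, time stands still between calls to the robot, and variables do not carry over. Pictures are saved under pics/ and viewed, about 8 in all and at most 12, crops included, and the job is handed in when it is done.

Besides the shell and the picture viewer there is one more tool, called after "Request:" in YAML: its name, and indented under it one key for each argument. jog_arm: Moves the arm, as the interface text tells. Its arguments: {"type":"object","properties":{"deltas":{"type":"array","items":{"type":"number"}},"claw":{"type":"number"},"newtons":{"type":"number"}},"required":["deltas"]}

```bash
mkdir -p pics; python3 - <<'E'
from cell import robot
import cv2,numpy as np
for n in("scene","side"):
    im=robot.read_camera(n); cv2.imwrite(f"pics/{n}0.png",im[:,:,::-1])
    p=robot.camera_params(n); print(n,p["fx"],p["cx"],p["cy"],(-p["R"].T@p["t"]).round(3),p["R"].round(2).tolist())
s=robot.observe();print(s["time"],s["tool_pos"],s["tool_rot"],s["contact_force"])
E
```

```text
scene 431.5145753443214 317.9888201419824 199.10756080605915 [ 1.528 -0.018  0.699] [[0.01, 1.0, 0.02], [0.54, 0.01, -0.84], [-0.84, 0.03, -0.54]]
side 431.91124962247324 317.8336793957846 198.65107124943623 [ 0.433 -0.644  0.797] [[0.96, -0.28, -0.02], [-0.22, -0.69, -0.69], [0.18, 0.66, -0.73]]
0.1 [ 0.17246533 -0.49545723  0.21020895] [-3.14021984e+00 -1.95901486e-04  3.34833941e-01] [ 0.42198525  0.125698   -0.12264886]
```

View pics/scene0.png

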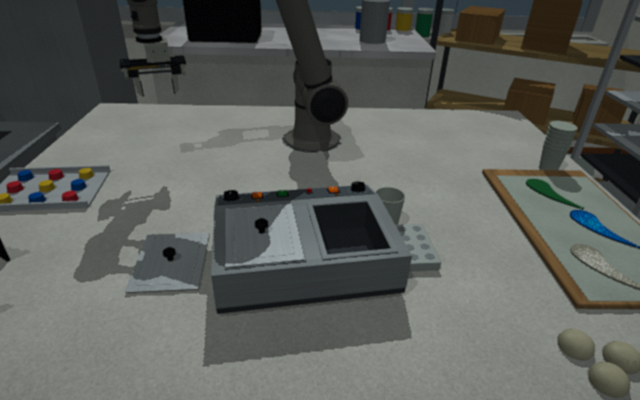

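View pics/side0.png

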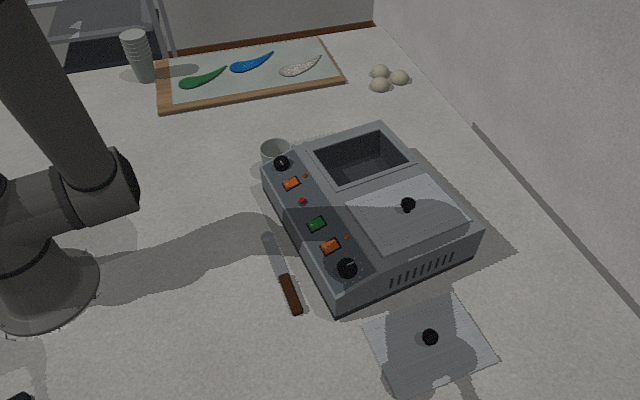

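The scene picture has the lid (knob at 262,226) on the low-y tank, with the open tank at (350,228). The side picture agrees: lid knob at (408,205), nearest the side camera. So the covered tank is the right one, and its rocker is the orange one near (330,246). The red button is at (302,201), the green rocker at (316,224), the dials at (282,163) and (347,268), and the spatula around (285,280).

```bash
cat > h.py <<'E'
from cell import robot
import cv2,numpy as np
def ray(p,u,v,z):
    c=-p["R"].T@p["t"]; d=p["R"].T@np.array([(u-p["cx"])/p["fx"],(v-p["cy"])/p["fy"],1])
    return c+d*(z-c[2])/d[2]
def blobs(im,lo,hi,amin=8):
    h=cv2.cvtColor(im,cv2.COLOR_RGB2HSV); m=cv2.inRange(h,lo,hi)
    n,_,st,ce=cv2.connectedComponentsWithStats(m)
    return [(st[i,4],ce[i].round(1)) for i in range(1,n) if st[i,4]>=amin]
E
python3 - <<'E'
from h import *
im=cv2.imread("pics/side0.png")[:,:,::-1].copy(); p=robot.camera_params("side")
roi=im.copy(); roi[:,:240]=0; roi[:140]=0; roi[290:]=0; roi[:,380:]=0
for n,lo,hi,z in(("or",(5,150,110),(16,255,255),.112),("gr",(45,100,40),(85,255,255),.112),("red",(172,120,60),(180,255,255),.118),("red2",(0,150,60),(4,255,255),.118),("blk",(0,0,0),(180,255,28),.125)):
    for a,c in blobs(roi,lo,hi): print(n,a,c,ray(p,*c,z).round(4))
E
```

```text
or 92 [290.5 182.2] [0.556  0.0515 0.112 ]
or 45 [327.1 243.1] [ 0.5844 -0.1389  0.112 ]
gr 144 [315.7 223.4] [ 0.5769 -0.083   0.112 ]
red2 21 [301.7 200.1] [ 0.5649 -0.0157  0.118 ]
blk 235015 [320.4 198.2] [ 0.6033 -0.0287  0.125 ]
blk 157 [281.3 163.5] [0.548  0.1054 0.125 ]
blk 35 [319.9 224.9] [ 0.5812 -0.1     0.125 ]
blk 11 [337.2 241.5] [ 0.6016 -0.1506  0.125 ]
blk 295 [346.6 268.4] [ 0.5988 -0.2155  0.125 ]
```

Request:
jog_arm:
  deltas: [0.22,0.25,0.1,0.01,-0.04,-0.03,0.45,0.5,0.2,0.02,-0.08,-0.055,0.67,0.75,0.3,0.03,-0.12,-0.085,0.9,1,0.4,0.041,-0.163,-0.113,0.9,1,0.4,0.041,-0.163,-0.113]
  claw: 0
  newtons: 20

```text
time: 0.52
tool_pos: [0.2643, -0.3925, 0.2521]
tool_rot: [-3.14, -0.268, 0.156]
contact_force: [-1.1, -0.1, 0.4]
opening: 0.0629
```

Request:
jog_arm:
  deltas: [0.25,0.25,0,0,0,0,0.5,0.5,0,0,0,0,0.75,0.75,0,0,0,0,1,1,0,0,0,0]

```text
time: 0.85
tool_pos: [0.363, -0.2951, 0.2505]
tool_rot: [-3.141, -0.263, 0.155]
contact_force: [1.5, -0.8, 0.2]
opening: 0.0364
```

Request:
jog_arm:
  deltas: [0.25,0.25,0,0,0,0,0.5,0.5,0,0,0,0,0.75,0.75,0,0,0,0,1,1,0,0,0,0]

```text
time: 1.18
tool_pos: [0.4634, -0.1947, 0.2506]
tool_rot: [3.141, -0.263, 0.157]
contact_force: [0.5, -0.7, -0.5]
opening: 0.0098
```

Request:
jog_arm:
  deltas: [0.12,0.25,0,0,0,0,0.25,0.5,0,0,0,0,0.37,0.75,0,0,0,0,0.5,1,0,0,0,0,0.5,1,0,0,0,0]

```text
time: 1.6
tool_pos: [0.5137, -0.0924, 0.2505]
tool_rot: [-3.14, -0.263, 0.16]
contact_force: [-1.2, 0.6, -0.6]
opening: 0.0002
```

```bash
python3 - <<'E'
from h import *
from scipy.spatial.transform import Rotation as Ro
s=robot.observe(); p=robot.camera_params("wrist"); im=robot.read_camera("wrist")
np.savez("w1.npz",im=im,**p); cv2.imwrite("pics/w1.png",im[:,:,::-1])
print(s["time"],s["tool_pos"],s["opening"],s["contact_force"],Ro.from_euler("xyz",s["tool_rot"]).as_matrix().round(3)); print(p)
E
```

```text
1.6 [ 0.51367708 -0.09235819  0.25046011] 0.0001863841445807844 [-1.18592862  0.57797963 -0.62624924] [[ 0.953  0.16   0.257]
 [ 0.154 -0.987  0.043]
 [ 0.26  -0.001 -0.966]]
{'fx': 309.70691628693146, 'fy': 309.70691628693146, 'cx': 320.57969978761486, 'cy': 201.460649001415, 'R': array([[ 0.16011243, -0.98709804, -0.00120889],
       [-0.98574159, -0.15995636,  0.0522252 ],
       [-0.05174476, -0.00717025, -0.9986346 ]]), 't': array([-0.17321244,  0.50655881,  0.46722629])}
```

View pics/w1.png

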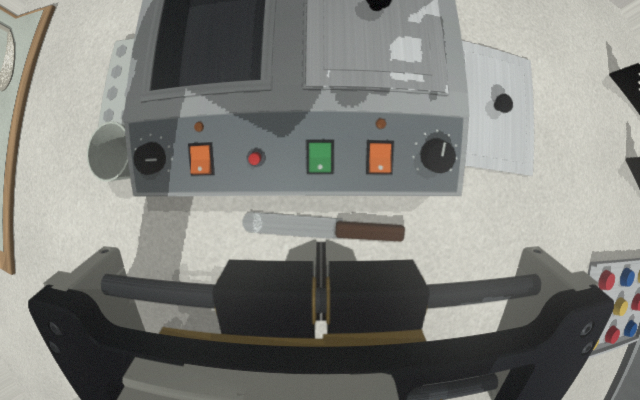

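The wrist picture shows the covered tank on the right, the red button at (255,158), the green rocker at (320,157), the right orange rocker at (380,158), and the white dots on the near halves. Next I turn these into positions.

```bash
cat >> h.py <<'E'
def fray(p,u,v,z):
    du,dv=u-p["cx"],v-p["cy"]; r=np.hypot(du,dv); th=r/p["fx"]
    d=p["R"].T@np.array([np.sin(th)*du/r,np.sin(th)*dv/r,np.cos(th)]); c=-p["R"].T@p["t"]
    return c+d*(z-c[2])/d[2]
E
python3 - <<'E'
from h import *
p=dict(np.load("w1.npz")); im=p["im"].copy(); im[200:]=0;im[:130]=0;im[:,:180]=0;im[:,460:]=0
P={}
for n,lo,hi,z in(("or",(5,150,110),(16,255,255),.112),("gr",(45,100,40),(85,255,255),.112),("red",(0,150,60),(4,255,255),.118),("red",(170,150,60),(180,255,255),.118)):
    for a,c in blobs(im,lo,hi,15): print(n,a,c,fray(p,*c,z).round(4))
for n,u,v in(("dotL",201,168),("dotM",319,170),("dotR",380,168)): print(n,fray(p,u,v,.110).round(4))
for u,v in((150,158),(437,155)): print("dial",fray(p,u,v,.125).round(4))
E
```

```text
or 551 [379.8 156.7] [ 0.5919 -0.144   0.112 ]
or 500 [199.8 158.8] [0.5598 0.0519 0.112 ]
gr 603 [319.5 156.5] [ 0.5812 -0.0802  0.112 ]
red 87 [253.9 158.6] [ 0.568  -0.0121  0.118 ]
dotL [0.5498 0.0494 0.11  ]
dotM [ 0.567  -0.0819  0.11  ]
dotR [ 0.5801 -0.1464  0.11  ]
dial [0.5527 0.1103 0.125 ]
dial [ 0.6039 -0.2037  0.125 ]
```

Request:
jog_arm:
  deltas: [0.14,0.27,-0.2,0,0,0,0.28,0.54,-0.5,0,0,0,0.43,0.81,-0.8,0,0,0,0.43,0.81,-0.94,0,0,0,0.43,0.81,-0.94,0,0,0]

```text
time: 2.07
tool_pos: [0.5532, -0.0142, 0.1524]
tool_rot: [-3.139, -0.256, 0.158]
contact_force: [-0.9, -0.5, 0.3]
opening: 0.0004
```

```bash
python3 - <<'E'
from h import *
s=robot.observe(); p=robot.camera_params("wrist"); im=robot.read_camera("wrist"); sd=robot.read_camera("side")
np.savez("w2.npz",im=im,**p)
a=cv2.resize(im[60:360,170:470],None,fx=1.3,fy=1.3); b=cv2.resize(sd[110:310,210:410],(390,390),interpolation=cv2.INTER_CUBIC)
cv2.imwrite("pics/w2.png",np.hstack([a,b])[:,:,::-1])
m=im.copy(); m[300:]=0
for lo,hi in(((0,150,60),(4,255,255)),((170,150,60),(180,255,255))):
    for ar,c in blobs(m,lo,hi,25): print(ar,c,fray(p,*c,.1186).round(4))
print(robot.observe()["tool_pos"],robot.observe()["contact_force"])
E
```

```text
196 [320.3 215.7] [ 0.5687 -0.0115  0.1186]
[ 0.5553239  -0.0159395   0.15665654] [-0.08343122 -0.17464904  0.09392053]
```

View pics/w2.png

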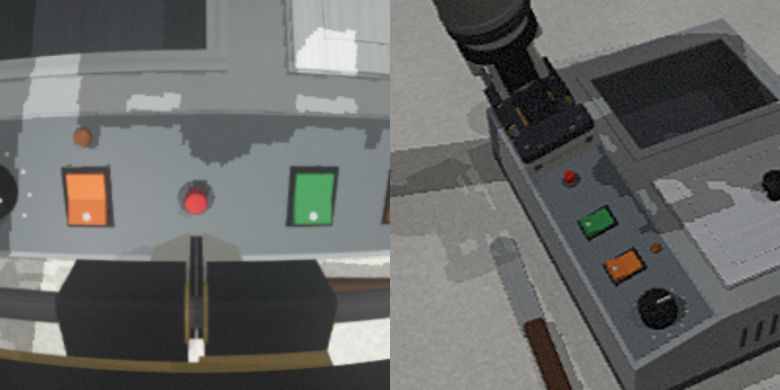

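The side picture shows the jaws just short of and above the red button (crop 570,177). In the wrist picture they line up with it sideways (both at column 195).

Request:
jog_arm:
  deltas: [0.04,0.02,-0.12,0,0,0,0.085,0.03,-0.24,0,0,0,0.085,0.03,-0.24,0,0,0]

```text
time: 2.42
tool_pos: [0.5642, -0.0134, 0.1329]
tool_rot: [3.141, -0.264, 0.155]
contact_force: [-0.8, -0.2, -0.5]
opening: 0.0003
```

Request:
jog_arm:
  deltas: [0.005,0.001,-0.02,0,0,0,0.011,0.002,-0.04,0,0,0,0.016,0.003,-0.06,0,0,0,0.016,0.003,-0.06,0,0,0]

```text
time: 2.75
tool_pos: [0.5658, -0.012, 0.1273]
tool_rot: [3.141, -0.264, 0.156]
contact_force: [0.1, 0.7, -0.2]
opening: 0.0005
```

Request:
jog_arm:
  deltas: [0.003,0,-0.01,0,0,0,0.005,0.001,-0.02,0,0,0,0.008,0.001,-0.03,0,0,0,0.008,0.001,-0.03,0,0,0]

```text
time: 3.08
tool_pos: [0.5664, -0.0114, 0.1237]
tool_rot: [-3.141, -0.263, 0.156]
contact_force: [0.3, -0.1, -0.0]
opening: 0.0002
```

Request:
jog_arm:
  deltas: [0.003,0,-0.01,0,0,0,0.005,0.001,-0.02,0,0,0,0.008,0.001,-0.03,0,0,0,0.008,0.001,-0.03,0,0,0]

```text
time: 3.42
tool_pos: [0.5672, -0.0113, 0.1206]
tool_rot: [-3.141, -0.263, 0.156]
contact_force: [0.2, -0.4, -0.2]
opening: 0.0006
```

```bash
python3 - <<'E'
from h import *
im=robot.read_camera("wrist"); sd=robot.read_camera("side")
a=cv2.resize(im[140:290,245:395],None,fx=2.6,fy=2.6); b=cv2.resize(sd[150:250,250:350],(390,390),interpolation=cv2.INTER_CUBIC)
cv2.imwrite("pics/w3.png",np.hstack([a,b])[:,:,::-1]); print(robot.observe()["contact_force"])
E
```

```text
[ 0.75705079  0.96453081 -0.03916532]
```

View pics/w3.png

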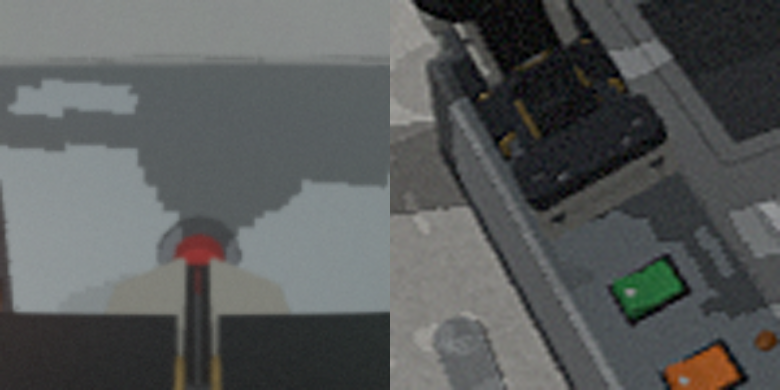

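The wrist crop shows the red plunger (200,250) with the fingertip's front edge at about its centre (row 260 of the crop). I'll check the geometry.

```bash
python3 - <<'E'
from h import *
from scipy.spatial.transform import Rotation as Ro
s=robot.observe(); p=robot.camera_params("wrist")
R=Ro.from_euler("xyz",s["tool_rot"]).as_matrix(); T=s["tool_pos"]; print(T,-p["R"].T@p["t"])
def proj(X):
    c=p["R"]@X+p["t"]; r=np.hypot(c[0],c[1]); th=np.arctan2(r,c[2]); return (p["cx"]+p["fx"]*th*c[0]/r, p["cy"]+p["fx"]*th*c[1]/r)
for n,o in(("tip",(0,0,.011)),("tip front",(.0095,0,.011)),("tip back",(-.0095,0,.011)),("tcp front",(.0095,0,0))): print(n,np.round(proj(T+R@np.array(o)),1),(T+R@np.array(o)).round(4))
for v in(223,230,240,255):
    print(v,[fray(p,321,v,z).round(4) for z in(.110,.1186)])
E
```

```text
[ 0.56720332 -0.01133641  0.12075258] [ 0.60473401 -0.00556607  0.3102054 ]
tip [320.4 239.1] [ 0.57   -0.0109  0.1101]
tip front [320.4 225.7] [ 0.5791 -0.0095  0.1126]
tip back [320.4 252. ] [ 0.561  -0.0123  0.1077]
tcp front [320.4 232.6] [ 0.5763 -0.0099  0.1232]
223 [array([ 0.5806, -0.0096,  0.11  ]), array([ 0.5816, -0.0094,  0.1186])]
230 [array([ 0.576 , -0.0103,  0.11  ]), array([ 0.5773, -0.0101,  0.1186])]
240 [array([ 0.5695, -0.0113,  0.11  ]), array([ 0.571 , -0.0111,  0.1186])]
255 [array([ 0.5595, -0.0129,  0.11  ]), array([ 0.5614, -0.0126,  0.1186])]
```

Request:
jog_arm:
  deltas: [0.003,0,-0.01,0,0,0,0.003,0,-0.01,0,0,0]

```text
time: 3.68
tool_pos: [0.5675, -0.0114, 0.1197]
tool_rot: [-3.141, -0.264, 0.156]
contact_force: [-0.3, -0.5, 0.2]
opening: 0.0007
```

Request:
jog_arm:
  deltas: [0.003,0,-0.01,0,0,0,0.003,0,-0.01,0,0,0]

```text
time: 3.85
tool_pos: [0.5678, -0.0114, 0.1187]
tool_rot: [-3.141, -0.263, 0.156]
contact_force: [-0.2, 0.5, -0.6]
opening: 0.0004
```

```bash
python3 - <<'E'
from h import *
im=robot.read_camera("wrist")
cv2.imwrite("pics/w4.png",cv2.resize(im[195:295,255:388],(798,600),interpolation=cv2.INTER_CUBIC)[:,:,::-1]); print(robot.observe()["contact_force"])
E
```

```text
[-0.16842228  0.17062354  0.3513209 ]
```

View pics/w4.png

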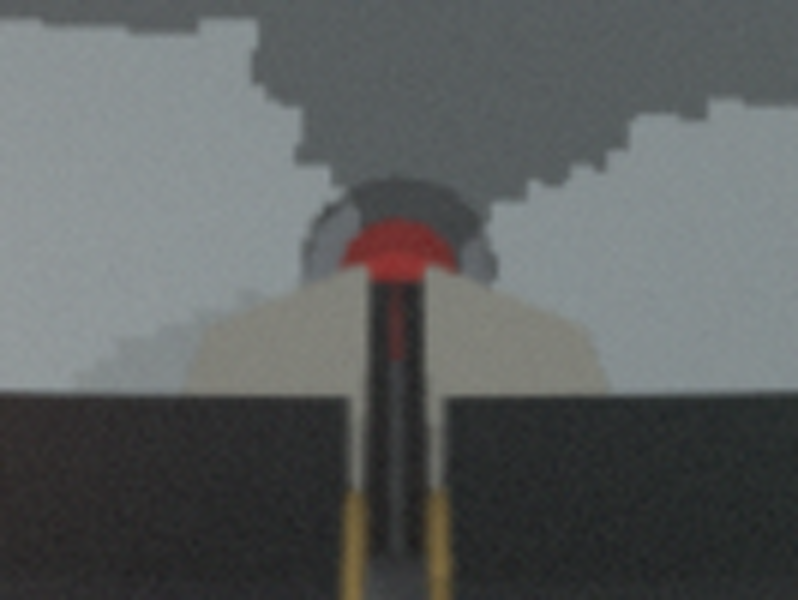

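Request:
jog_arm:
  deltas: [0.003,0,-0.01,0,0,0,0.003,0,-0.01,0,0,0]

```text
time: 4.07
tool_pos: [0.5681, -0.0114, 0.1177]
tool_rot: [-3.141, -0.263, 0.156]
contact_force: [0.2, -0.6, 0.4]
opening: 0.0004
```

Request:
jog_arm:
  deltas: [0.003,0,-0.01,0,0,0,0.003,0,-0.01,0,0,0]

```text
time: 4.23
tool_pos: [0.5684, -0.0113, 0.1167]
tool_rot: [-3.141, -0.263, 0.156]
contact_force: [-0.6, -0.7, -1.2]
opening: 0.0003
```

Request:
jog_arm:
  deltas: [0.003,0,-0.01,0,0,0,0.003,0,-0.01,0,0,0]

```text
time: 4.4
tool_pos: [0.5687, -0.0114, 0.1157]
tool_rot: [-3.141, -0.263, 0.156]
contact_force: [0.4, -0.9, 0.0]
opening: 0.0005
```

```bash
python3 - <<'E'
from h import *
im=robot.read_camera("scene"); p=robot.camera_params("scene")
cv2.imwrite("pics/s2.png",cv2.resize(im[130:230,250:383],(798,600),interpolation=cv2.INTER_CUBIC)[:,:,::-1]); s=robot.observe();print(s["contact_force"],s["tool_pos"])
def pr(X):
    c=p["R"]@np.array(X)+p["t"]; return np.round([((p["fx"]*c[0]/c[2]+p["cx"])-250)*6,((p["fy"]*c[1]/c[2]+p["cy"])-130)*6])
T=s["tool_pos"]; b=np.array([-.257,-.043,.966])
print("tip,tcp,body",pr(T-.011*b),pr(T),pr(T+.055*b),"button",pr([.567,-.012,.1186]),"mains",pr([.581,-.0815,.112]))
E
```

```text
[-0.0241148   0.06175594 -0.36219498] [ 0.56869235 -0.01133314  0.11573122]
tip,tcp,body [358. 385.] [357. 361.] [354. 237.] button [356. 353.] mains [194. 381.]
```

View pics/s2.png

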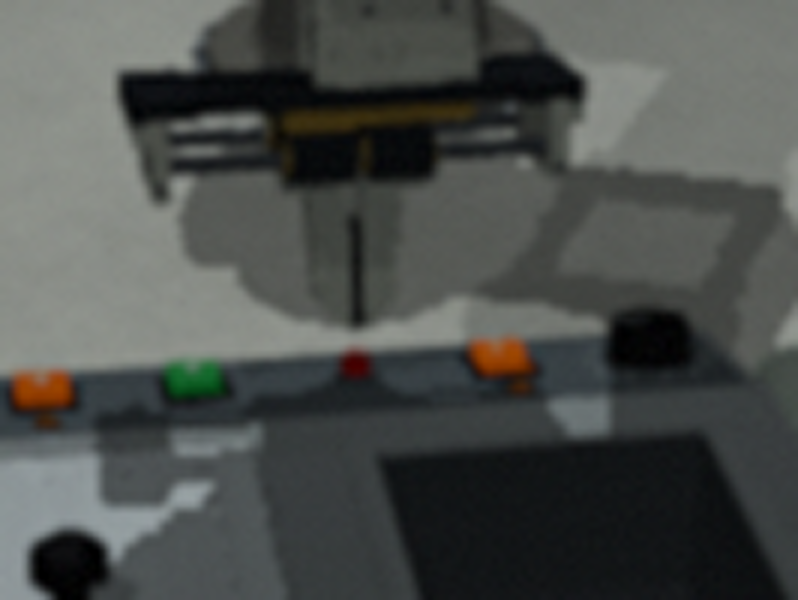

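The scene crop shows the fingertip at (356,325), still clear above the button (356,365). The tips therefore stand about 25 mm higher than the stated tool length implies, which agrees with the wrist view. I'll go on down the same line and let the force decide.

Request:
jog_arm:
  deltas: [0.008,0.001,-0.03,0,0,0,0.016,0.002,-0.06,0,0,0,0.016,0.002,-0.06,0,0,0]

```text
time: 4.7
tool_pos: [0.5701, -0.0111, 0.1091]
tool_rot: [-3.141, -0.263, 0.156]
contact_force: [-0.1, -0.1, -0.2]
opening: 0.0005
```

Request:
jog_arm:
  deltas: [0.004,0.001,-0.015,0,0,0,0.004,0.001,-0.015,0,0,0]

```text
time: 4.87
tool_pos: [0.5706, -0.011, 0.108]
tool_rot: [-3.141, -0.263, 0.156]
contact_force: [-0.2, -0.1, 0.4]
opening: 0.0009
```

Request:
jog_arm:
  deltas: [0.004,0.001,-0.015,0,0,0,0.004,0.001,-0.015,0,0,0]

```text
time: 5.03
tool_pos: [0.5711, -0.0109, 0.1066]
tool_rot: [-3.141, -0.263, 0.156]
contact_force: [-0.6, -1.1, -0.1]
opening: 0.0005
```

Request:
jog_arm:
  deltas: [0.004,0.001,-0.015,0,0,0,0.004,0.001,-0.015,0,0,0]

```text
time: 5.2
tool_pos: [0.5715, -0.0108, 0.1051]
tool_rot: [-3.141, -0.263, 0.156]
contact_force: [0.2, -0.2, -0.6]
opening: 0.0009
```

Request:
jog_arm:
  deltas: [0.004,0.001,-0.015,0,0,0,0.004,0.001,-0.015,0,0,0]

```text
time: 5.37
tool_pos: [0.5719, -0.0107, 0.1036]
tool_rot: [-3.141, -0.263, 0.156]
contact_force: [-0.3, 0.2, -0.4]
opening: 0.0004
```

Request:
jog_arm:
  deltas: [0.004,0.001,-0.015,0,0,0,0.004,0.001,-0.015,0,0,0]

```text
time: 5.53
tool_pos: [0.5724, -0.0106, 0.1023]
tool_rot: [-3.141, -0.264, 0.156]
contact_force: [-0.7, -0.7, 0.5]
opening: 0.0008
```

Request:
jog_arm:
  deltas: [0.004,0.001,-0.015,0,0,0,0.004,0.001,-0.015,0,0,0]

```text
time: 5.7
tool_pos: [0.5728, -0.0106, 0.1009]
tool_rot: [3.142, -0.264, 0.156]
contact_force: [-1.6, -1.3, 2.1]
opening: 0.0003
```

Request:
jog_arm:
  deltas: [0.004,0.001,-0.015,0,0,0,0.004,0.001,-0.015,0,0,0]

```text
time: 5.87
tool_pos: [0.5732, -0.0105, 0.0993]
tool_rot: [-3.142, -0.264, 0.156]
contact_force: [-1.1, -1.6, 2.7]
opening: 0.0006
```

Request:
jog_arm:
  deltas: [0.004,0.001,-0.015,0,0,0,0.004,0.001,-0.015,0,0,0]

```text
time: 6.03
tool_pos: [0.5737, -0.0105, 0.0977]
tool_rot: [3.142, -0.264, 0.156]
contact_force: [0.0, -1.2, 1.2]
opening: 0.0004
```

Request:
jog_arm:
  deltas: [0.004,0.001,-0.015,0,0,0,0.004,0.001,-0.015,0,0,0]

```text
time: 6.2
tool_pos: [0.5739, -0.0104, 0.0969]
tool_rot: [3.141, -0.264, 0.156]
contact_force: [-4.9, -1.2, 9.0]
opening: 0.0003
```

Contact came at TCP z of about 0.102. The force has now jumped after about 6 mm of travel, so I'll press a little more to make sure it is home.

Request:
jog_arm:
  deltas: [0.004,0.001,-0.015,0,0,0,0.004,0.001,-0.015,0,0,0]

```text
time: 6.37
tool_pos: [0.5741, -0.0104, 0.0965]
tool_rot: [3.141, -0.264, 0.157]
contact_force: [-11.5, -1.2, 19.4]
opening: 0.0005
```

Request:
jog_arm:
  deltas: [0.003,0.001,-0.01,0,0,0,0.003,0.001,-0.01,0,0,0]

```text
time: 6.53
tool_pos: [0.5743, -0.0104, 0.0963]
tool_rot: [3.141, -0.265, 0.157]
contact_force: [-16.0, -2.5, 26.0]
opening: 0.0005
```

Request:
jog_arm:
  deltas: [-0.035,-0.005,0.13,0,0,0,-0.07,-0.01,0.27,0,0,0,-0.07,-0.36,0.26,0,0,0,-0.07,-0.72,0.24,0,0,0,-0.07,-0.72,0.24,0,0,0]

```text
time: 6.95
tool_pos: [0.5683, -0.0869, 0.1179]
tool_rot: [3.14, -0.265, 0.153]
contact_force: [0.8, -0.0, -0.3]
opening: 0.0005
```

```bash
python3 - <<'E'
from h import *
im=robot.read_camera("wrist");p=robot.camera_params("wrist"); sc=robot.read_camera("scene")
a=cv2.resize(im[170:290,240:400],(533,400),interpolation=cv2.INTER_CUBIC); b=cv2.resize(sc[140:220,270:322],(260,400),interpolation=cv2.INTER_CUBIC)
cv2.imwrite("pics/w5.png",np.hstack([a,b])[:,:,::-1]); s=robot.observe();print(s["time"],s["contact_force"],s["tool_pos"],s["tool_rot"])
E
```

```text
7.05 [-0.21163196  0.37254093 -0.51952119] [ 0.56738266 -0.08310947  0.11732287] [-3.14069675 -0.26296485  0.15328215]
```

View pics/w5.png

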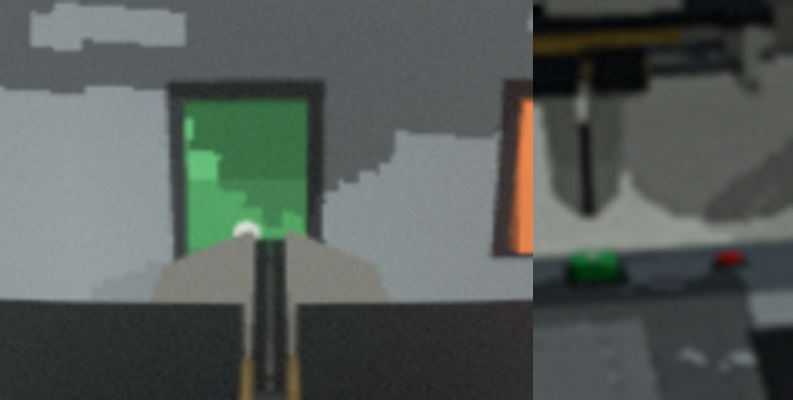

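The wrist crop shows the tip at (268,240) next to the green rocker's dot (247,232). The offset is mostly the arm not having settled yet: y was -0.0869 then and is -0.0831 now. The scene crop shows the red button now low in its nut (728,258).

Request:
jog_arm:
  deltas: [0.025,0.01,-0.09,0,0,0,0.046,0.018,-0.17,0,0,0,0.046,0.018,-0.17,0,0,0]

```text
time: 7.3
tool_pos: [0.5713, -0.0785, 0.0984]
tool_rot: [-3.139, -0.26, 0.157]
contact_force: [0.2, -0.5, -0.2]
opening: 0.0001
```

Request:
jog_arm:
  deltas: [0.004,0.001,-0.015,0,0,0,0.008,0.002,-0.03,0,0,0,0.008,0.002,-0.03,0,0,0]

```text
time: 7.55
tool_pos: [0.573, -0.0795, 0.0976]
tool_rot: [-3.141, -0.263, 0.157]
contact_force: [-1.0, -0.1, 0.3]
opening: 0.0005
```

Request:
jog_arm:
  deltas: [0.004,0.001,-0.015,0,0,0,0.004,0.001,-0.015,0,0,0]

```text
time: 7.72
tool_pos: [0.5732, -0.0797, 0.0964]
tool_rot: [-3.141, -0.263, 0.157]
contact_force: [-1.8, 0.7, 1.8]
opening: 0.0006
```

Request:
jog_arm:
  deltas: [0.004,0.001,-0.015,0,0,0,0.004,0.001,-0.015,0,0,0]

```text
time: 7.88
tool_pos: [0.573, -0.0797, 0.0946]
tool_rot: [-3.141, -0.262, 0.156]
contact_force: [-5.0, 0.7, 2.7]
opening: 0.0003
```

Contact has started at about the predicted height; home should be near z of 0.091.

Request:
jog_arm:
  deltas: [0.004,0.001,-0.015,0,0,0,0.004,0.001,-0.015,0,0,0]

```text
time: 8.05
tool_pos: [0.5737, -0.0798, 0.0931]
tool_rot: [-3.141, -0.263, 0.156]
contact_force: [-3.7, 0.4, 2.2]
opening: 0.0006
```

Request:
jog_arm:
  deltas: [0.004,0.001,-0.015,0,0,0,0.004,0.001,-0.015,0,0,0]

```text
time: 8.22
tool_pos: [0.5744, -0.0798, 0.0921]
tool_rot: [-3.142, -0.263, 0.156]
contact_force: [-4.7, 0.7, 4.5]
opening: 0.0005
```

Request:
jog_arm:
  deltas: [0.002,0,-0.015,0,0,0,0.002,0,-0.015,0,0,0]

```text
time: 8.38
tool_pos: [0.5745, -0.0798, 0.0919]
tool_rot: [3.141, -0.264, 0.157]
contact_force: [-12.6, 0.7, 17.3]
opening: -0.0
```

Request:
jog_arm:
  deltas: [0.002,0,-0.015,0,0,0,0.002,0,-0.015,0,0,0]

```text
time: 8.55
tool_pos: [0.5746, -0.0798, 0.0918]
tool_rot: [3.141, -0.265, 0.157]
contact_force: [-18.9, -0.8, 28.8]
opening: 0.0002
```

Request:
jog_arm:
  deltas: [-0.035,-0.005,0.13,0,0,0,-0.065,-0.01,0.27,0,0,0,-0.01,-0.33,0.27,0,0,0,0.04,-0.655,0.27,0,0,0,0.04,-0.655,0.27,0,0,0]

```text
time: 8.97
tool_pos: [0.5814, -0.1505, 0.117]
tool_rot: [3.137, -0.268, 0.154]
contact_force: [-0.0, -1.2, -0.2]
opening: 0.0004
```

Request:
jog_arm:
  deltas: [0,0,0,0,0,0,0,0,0,0,0,0]

```text
time: 9.13
tool_pos: [0.579, -0.1451, 0.1155]
tool_rot: [-3.141, -0.264, 0.155]
contact_force: [-0.2, 0.4, 0.6]
opening: 0.0005
```

```bash
python3 - <<'E'
from h import *
im=robot.read_camera("wrist")
cv2.imwrite("pics/w6.png",cv2.resize(im[170:290,180:400],(733,400),interpolation=cv2.INTER_CUBIC)[:,:,::-1]); s=robot.observe();print(s["time"],s["contact_force"],s["tool_pos"],s["tool_rot"])
E
```

```text
9.1833 [-0.18418582  0.60761519  0.27461739] [ 0.57887149 -0.14453578  0.11550975] [-3.14089254 -0.26332957  0.15616574]
```

View pics/w6.png

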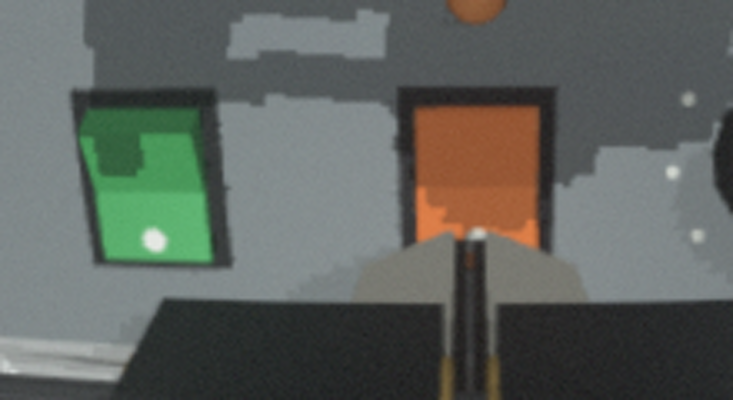

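The wrist crop shows the green rocker with its dotted half flat and its far half raised, so it is on. The tip (470,240) is centred on the right orange rocker's dot (478,236) to within 1.5 mm.

Request:
jog_arm:
  deltas: [0.025,0,-0.09,0,0,0,0.048,0,-0.18,0,0,0,0.048,0,-0.18,0,0,0]

```text
time: 9.43
tool_pos: [0.5833, -0.1441, 0.0957]
tool_rot: [-3.14, -0.261, 0.157]
contact_force: [-0.7, 0.3, 0.8]
opening: 0.0007
```

Request:
jog_arm:
  deltas: [0.004,0.001,-0.015,0,0,0,0.008,0.001,-0.03,0,0,0,0.008,0.001,-0.03,0,0,0]

```text
time: 9.68
tool_pos: [0.5839, -0.1445, 0.0943]
tool_rot: [-3.14, -0.262, 0.157]
contact_force: [-1.1, 0.1, 0.7]
opening: 0.0006
```

Request:
jog_arm:
  deltas: [0.004,0.001,-0.015,0,0,0,0.004,0.001,-0.015,0,0,0]

```text
time: 9.85
tool_pos: [0.5848, -0.1449, 0.0933]
tool_rot: [-3.141, -0.263, 0.156]
contact_force: [-1.4, 1.1, 1.6]
opening: 0.0006
```

Request:
jog_arm:
  deltas: [0.003,0,-0.01,0,0,0,0.003,0,-0.01,0,0,0]

```text
time: 10.02
tool_pos: [0.5852, -0.145, 0.0925]
tool_rot: [-3.141, -0.264, 0.156]
contact_force: [-4.3, 0.7, 3.2]
opening: 0.0002
```

Request:
jog_arm:
  deltas: [0.002,0,-0.015,0,0,0,0.002,0,-0.015,0,0,0]

```text
time: 10.18
tool_pos: [0.5853, -0.145, 0.0921]
tool_rot: [3.141, -0.264, 0.157]
contact_force: [-10.7, 1.1, 13.4]
opening: 0.0004
```

Request:
jog_arm:
  deltas: [0.002,0,-0.015,0,0,0,0.002,0,-0.015,0,0,0]

```text
time: 10.35
tool_pos: [0.5854, -0.145, 0.092]
tool_rot: [3.141, -0.265, 0.157]
contact_force: [-15.8, 2.5, 24.0]
opening: 0.0005
```

Home at the same height as the mains rocker. I'll retreat and check.

Request:
jog_arm:
  deltas: [-0.035,-0.005,0.13,0,0,0,-0.07,-0.01,0.27,0,0,0,-0.15,-0.01,0.5,0,0,0,-0.3,0.2,0.8,0,0,0,-0.5,0.5,1,0,0,0]

```text
time: 10.77
tool_pos: [0.5376, -0.0969, 0.1917]
tool_rot: [3.139, -0.268, 0.154]
contact_force: [-0.4, 0.4, 2.1]
opening: 0.0004
```

Request:
jog_arm:
  deltas: [-0.1,0,0.2,0,0,0,-0.1,0,0.2,0,0,0,-0.1,0,0.2,0,0,0]

```text
time: 11.02
tool_pos: [0.5268, -0.0953, 0.2108]
tool_rot: [3.139, -0.267, 0.157]
contact_force: [0.2, -0.0, -0.8]
opening: 0.0007
```

```bash
python3 - <<'E'
from h import *
im=robot.read_camera("wrist"); sd=robot.read_camera("side")
a=cv2.resize(im[60:260,120:480],(720,400),interpolation=cv2.INTER_CUBIC); 
cv2.imwrite("pics/w7.png",a[:,:,::-1]); cv2.imwrite("pics/side7.png",sd[:,:,::-1]); s=robot.observe();print(s["time"],s["contact_force"],s["tool_pos"])
E
```

```text
11.1167 [ 0.15151952 -0.40727789 -0.99168608] [ 0.52606681 -0.0953543   0.20850416]
```

View pics/w7.png

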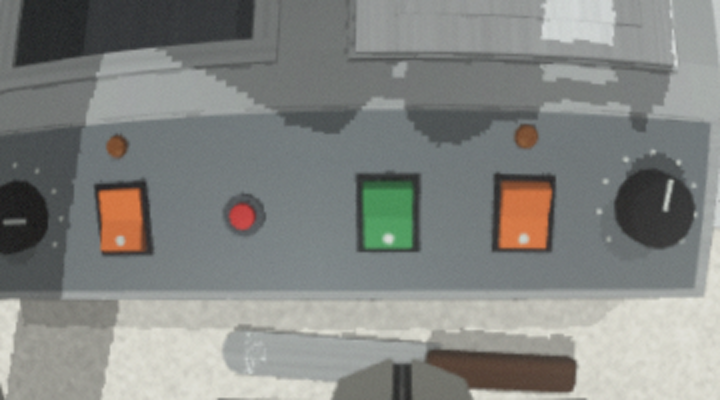

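View pics/side7.png

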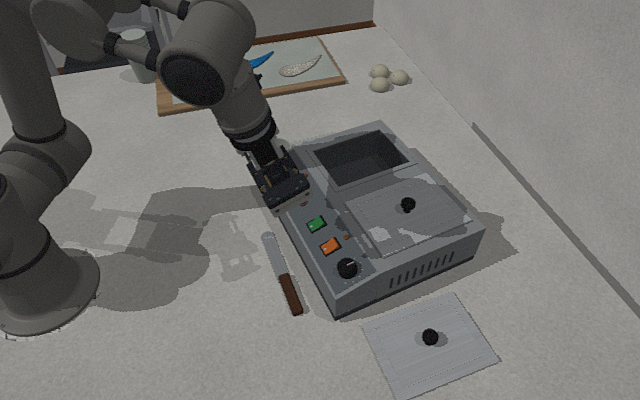

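The wrist crop shows the red button sunk in its nut (242,215). The green (388,215) and right orange (525,215) rockers are both tipped on, and the left orange rocker (122,218) is still off. In the side picture the lid, the spare lid, the spatula and the right dial are where they were. I'm handing in.

```bash
python3 -c "
from cell import robot
print(robot.hand_in(), robot.observe()['time'])"
```

```text
the job is handed in; nothing more can be done
the job is handed in; nothing more can be done
```

I pressed the red reset button home, then switched on the green mains rocker, then the right orange heat rocker, on the side of the tank with its lid on. The job was handed in at about 11 s, with the gripper clear of everything.

- **Pressed home:** the reset button stopped after about 6 mm at about 30 N. The mains and right heat rockers stopped at the same height (tool z about 0.092 m) under about 34 N and 29 N.
- **Last pictures:** the button is low in its nut, and both rockers have their dotted half down. The left heat rocker is still off. The lid, the spare lid, the spatula and the right dial look unmoved. I did not compare the left dial closely, and the arm hid the cup and mould in the last side view.
- **Disagreement:** the fingertips sat about 25–28 mm further back along the tool than the stated geometry. I felt for contact by force, in steps of 1.5 mm or less near the button and rockers, instead of relying on the stated height.

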